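# Hang the capping driver on its sprung hook

## Task

Hang the cordless capping driver on the sprung drop rod: leaving the driver standing on the bench, take the rod by its ball, draw the hook down against its spring and pass it under the driver's bail. Then ease it up by the ball to the top, never letting the spring snap it up, so that the driver ends hanging freely and still from the retracted hook; do not tip the driver or shift the jars, beaker, wash bottle, cap tray or logbook.

Things in the scene. Friction and masses are not known exactly. Their poses are not given: they have to be found in the camera images.
- ball (a point): Centre of the black rubber ball, 40 mm across, fixed on the drop rod above the hook: take hold here; it may turn in the grip. Above it are the 14 mm rod and the tube, so the gripper must come tilted about 45 degrees from the robot's side. At rest it hangs plumb below the pivot, 342 mm above the bench. Axes of the hook: z up along the rod, x the way its mouth opens (roughly away from the robot).
- hook_seat (a point): Where the bail's wire comes to rest in the J-hook: 84 mm below the ball's centre. 8 mm bar in the x-z plane, rigid with the ball; lowest metal 95 mm below the ball's centre, shank 16 mm to -x. Same axes as the ball. Tube, rod and hook swing as one straight damped pendulum, 0.4 rad any way, about a gimbal 740 mm above the bench (398 mm above the ball at rest), without turning about the rod.
- hook_tip (a point): End of the hook's upturned tip (8 mm round), 20 mm to +x of the rod's line, 69 mm below the ball's centre. The mouth above it is 25 mm high, up to the bent shank 40 mm below the ball's centre. The bail's wire goes in over the tip, best with its middle 54 mm below the ball's centre, then drops onto the seat. The 20 mm mast that carries it all stands 420 mm away along the hook's +y.
- hook (a joint): How far the rod is drawn down out of its tube, in m: 0 fully up at its stop (the start), 0.15 fully drawn. The spring pulls up with about 11 N net at the top, 15 N at full draw; let go, the hook flies up at over 0.5 m/s, with the driver (which it can lift to the top) or without. The tube, 30 mm across with a 37 mm end collar, begins 113 mm above the ball at rest.
- driver: Loose capping driver, 205 mm tall, 0.47 to 0.63 kg, upright on its aluminium bell chuck (64 mm across). Grey ribbed grip 49 mm across, black head 57 mm across (top at 152 mm), a rigid steel bail over the head. It stands within 115 mm of plumb below the ball, nearer the robot. Origin: centre of its underside; z up, y along the bail's wire, x through the bail, within 0.3 rad of the hook's x.
- bail (a point): Middle of the bail's crossing wire, 202 mm above the driver's underside. The bail is an upright arch of 6 mm steel wire, 57 mm wide inside, its opening 47 mm high under the middle, down to the driver's head; the wire slopes gently down from the middle to both sides. Same axes as the driver.
- jar1: Capped clear sample jar, 54 mm across, 75 mm tall, bystander. Origin: centre of its underside.
- jar2: The same kind of jar, bystander. Origin: centre of its underside.
- beaker: Empty glass beaker, 72 mm across, 95 mm tall, bystander. Origin: centre of its underside.
- wash_bottle: White wash bottle, 68 mm across, 175 mm tall with its nozzle, bystander. Origin: centre of its underside.
- cap_tray: Steel tray of white caps, 110 x 150 x 30 mm, bystander. Origin: centre of its underside.
- logbook: Blue logbook with a pen on it, 150 x 210 mm, 24 mm high, bystander. Origin: centre of its underside.

How it is judged (in metres and radians):
On the way, in this order (a step that is already met when the one before it is completed fails the run):
1. the hook is drawn down 60 mm or more while the driver stands on the bench (value of joint hook above 0.06 m and height (world z) of driver below 0.015 m and angle between driver's own z axis and vertical below 0.2 rad), for 0.2 s.
2. the hook is under the bail's wire (its seat within 20 mm of the bail's plane, up to 45 mm below the wire) while the driver still stands on the bench (x of hook_seat in the frame of bail between -0.02 and 0.02 m and y of hook_seat in the frame of bail between -0.026 and 0.026 m and z of hook_seat in the frame of bail between -0.045 and 0.006 m and height (world z) of driver below 0.015 m and angle between driver's own z axis and vertical below 0.25 rad), for 0.1 s.
At the end, for the whole second after the job is handed in: The hook is within 15 mm of its upper stop, the bail's middle lies within 20 mm of the hook's seat, the driver hangs with its underside more than 35 mm above the bench, within 0.2 rad of upright and moving slower than 0.1 m/s (value of joint hook below 0.015 m and distance between hook_seat and bail below 0.02 m and height (world z) of driver above 0.035 m and angle between driver's own z axis and vertical below 0.2 rad and linear speed of driver below 0.1 m/s); the robot touches nothing.
It fails at once if the hook snaps up faster than 0.4 m/s (velocity of joint hook below -0.4 m/s).
It fails at once if the driver is tipped over (more than 0.6 rad from upright) (angle between driver's own z axis and vertical above 0.6 rad).
It fails at once if a bystander is shifted by more than 30 mm (distance of any of jar1, jar2, beaker, wash_bottle, cap_tray, logbook from where it was at the start of the episode above 0.03 m).
It also fails if it takes over 48 s, if anything falls off the work surface, if the arm or the gripper's body presses on something with over 40 N, if the wrist force passes 120 N, or if a joint passes its speed limit or range.

## Robot

A 6-joint arm with a two-finger parallel gripper is mounted at the origin on the work surface. World frame = base frame: x ahead of the robot, y to its left, z up, the work surface at z = 0. Lengths are in m, angles in degrees, forces in N, time in s.
With the tool pointing down it reaches from about 0.4 to 0.825 m from the base axis. Payload 7 kg.
Tool frame: the origin (TCP) lies at the very end of the fingers, on their centre line; the grasp point (between the pads) lies 19 mm behind it; z points along the fingers, y is the direction in which the jaws open and shut (so a half turn about z gives the same grasp; the last joint's range is limited). The gripper opens to 88 mm and grips with 3 to 60 N. Pads are 19 mm wide; open, the fingers measure 130 mm over their backs; the gripper's body (78 mm by 193 mm) begins 47 mm behind the grasp point.
Start: joints at [91.965, 20.546, 0.682, 0, -70.136, -16.507], TCP at [0.169, 0.653, 0.227] pointing down, gripper open.
Joint ranges: [-176.03, 176.03], [-82.01, 121.73], [-58.28, 71.71], [-173.87, 95.51], [-174.79, -0.11], [-173.66, 173.66]. Speed limits (degrees/s): [136.94, 136.94, 172.46, 180, 180, 180].

## Interface

Orientations are given as [roll, pitch, yaw] about the fixed x, y, z axes, in that order (R = Rz(yaw) Ry(pitch) Rx(roll)).
In Python, from plant import telemetry, snapshot, calibration, workorder gives the robot as it stands. The module is installed in compiled form; this text tells all that it offers.
- The arm moves only by the tool step_arm, never from a script. Its argument "plan" is text: rows parted by semicolons, each of 7 numbers parted by spaces: the finger opening in cm, from 0 to 8.76, then the shift along the tool's x, y, z in cm, then the turn, a rotation vector about the tool's x, y, z in degrees. A call has 1 to 12 rows; each row shifts and turns the commanded pose from where the row before left it, along the tool's axes as they then stand; what a row does not reach is not made up. A row lasts 1/12 s, in which the tool goes at most 41.7 mm and 7.16 degrees, less where a joint would pass 70% of its speed; a pose out of reach is approached as far as the arm can. A call with a gripper value outside its range is refused whole. The fingers move at their own pace and stop on an object; the grip force is fixed at half the most. Time passes only in rows, so rows that do not move let the fingers close. It gives the time, the measured TCP pose, the force and the opening at its end, in the units of the state.
- telemetry.get_obs(): the state, without advancing time (a new reading comes with each control period).
- snapshot(name): name is "side" or "top"; returns the picture (400x640x3 uint8, blue, green, red); there is no depth.
- calibration(name): a dict with "K" (3x3 intrinsics, pixels), "camera_from_world" (4x4, takes a point from world to camera coordinates). Camera axes: x right, y up, looking along -z (the intrinsics and any distortion apply to the point x, -y, -z); pixel columns grow to the right and rows downward; lengths in m; the calibration is good to about 2 mm. A picture is of the moment at which its call begins. calibration takes no time and is no camera call.
- workorder.close_job(): hands the job in, once; it reports no verdict.
The state is a dict: "clock": time; "joint_pos": joint angles; "qvel": joint speeds; "tau": joint torques, N m; "tool_pos": TCP position; "orientation": TCP orientation; "force": force on the tool from outside, world axes, zero at the start; "moment": the same for the moment, N m; "opening": finger opening in m.
Only numpy, scipy, OpenCV 4.12 (cv2) and the standard library are available. Lean on these libraries where they do the work, as an engineer would, in place of code of your own. Each camera call takes 0.05 s, during which the arm holds its last target.

## Working session

There is one attempt and no reset: what is moved stays moved. The work goes in short steps, Python scripts to look and compute and a tool call to move; the robot and the scene stay as the last step left them, time stands still between calls to the robot, and variables do not carry over. Pictures are saved under pics/ and viewed, and the job is handed in when it is done.

Besides the shell and the picture viewer there is one more tool, called after "Call:" by a JSON object that holds its "op" and its "data". step_arm: Moves the arm, as the interface text tells. Its arguments: {"type":"object","properties":{"plan":{"type":"string"}},"required":["plan"]}

```bash
mkdir -p pics; python3 - <<'E'
from plant import telemetry, snapshot, calibration
import cv2,numpy as np
np.set_printoptions(precision=4,suppress=True)
print(telemetry.get_obs())
for n in("side","top"):
    cv2.imwrite(f"pics/{n}0.png",snapshot(n)); print(calibration(n))
E
```

```text
{'clock': 0.0, 'joint_pos': array([ 91.9641,  20.591 ,   0.635 ,  -0.0196, -70.1347, -16.5061]), 'qvel': array([-0.0086,  0.0728, -0.0484, -0.0081, -0.0721,  0.0135]), 'tau': array([  0.002 , -58.2731,  29.3046,   6.9969,   0.0068,  -0.0002]), 'tool_pos': array([0.1694, 0.6529, 0.2256]), 'orientation': array([179.9078,  -0.0081, -14.5486]), 'force': array([0.4059, 0.4102, 0.8493]), 'moment': array([-0.0097,  0.0602,  0.0106]), 'opening': 0.08741428442657558}
{'K': array([[460.7005,   0.    , 319.357 ],
       [  0.    , 460.7005, 191.5175],
       [  0.    ,   0.    ,   1.    ]]), 'camera_from_world': array([[-0.8538, -0.5203, -0.0181,  0.4364],
       [ 0.2842, -0.4949,  0.8211, -0.3968],
       [-0.4362,  0.6959,  0.5705, -0.9604],
       [ 0.    ,  0.    ,  0.    ,  1.    ]])}
{'K': array([[450.3237,   0.    , 307.9359],
       [  0.    , 450.3237, 200.3974],
       [  0.    ,   0.    ,   1.    ]]), 'camera_from_world': array([[-0.0074, -0.9999,  0.0105, -0.122 ],
       [ 0.9878, -0.0057,  0.1556, -0.5783],
       [-0.1555,  0.0115,  0.9878, -1.3328],
       [ 0.    ,  0.    ,  0.    ,  1.    ]])}
```

View pics/side0.png

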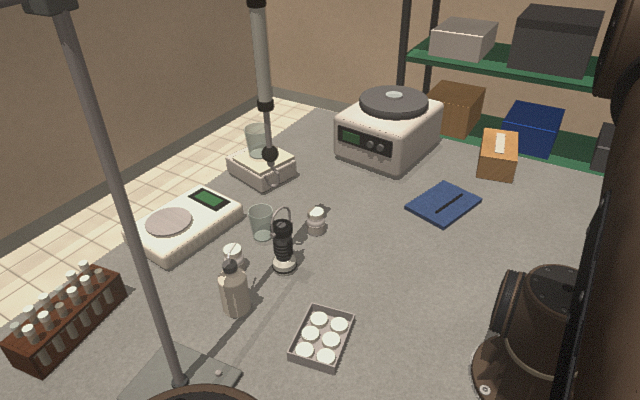

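View pics/top0.png

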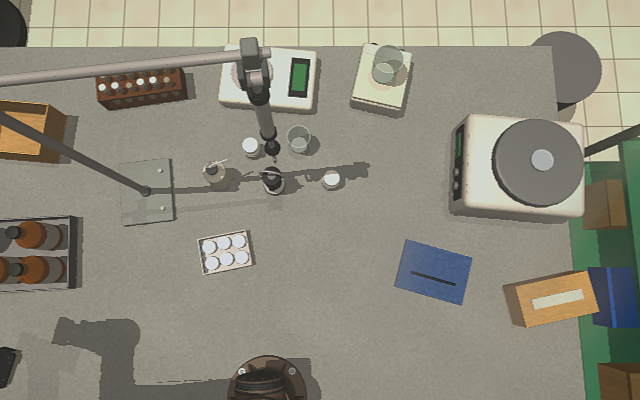

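```bash
python3 - <<'E'
import cv2
a=cv2.imread("pics/side0.png");cv2.imwrite("pics/s0c.png",cv2.resize(a[130:330,200:360],None,fx=4,fy=3,interpolation=3)[:600])
cv2.imwrite("pics/s0c.png",cv2.resize(a[130:280,215:345],None,fx=4,fy=4,interpolation=3))
a=cv2.imread("pics/top0.png");cv2.imwrite("pics/t0c.png",cv2.resize(a[90:210,200:360],None,fx=5,fy=5,interpolation=3))
E
```

```text
(no output)
```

View pics/s0c.png

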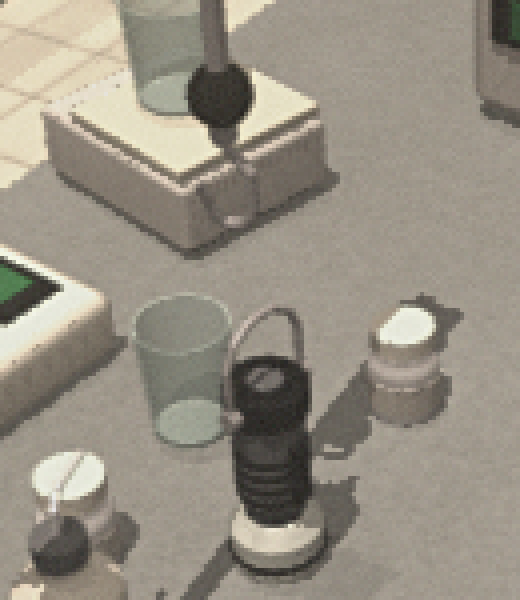

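View pics/t0c.png

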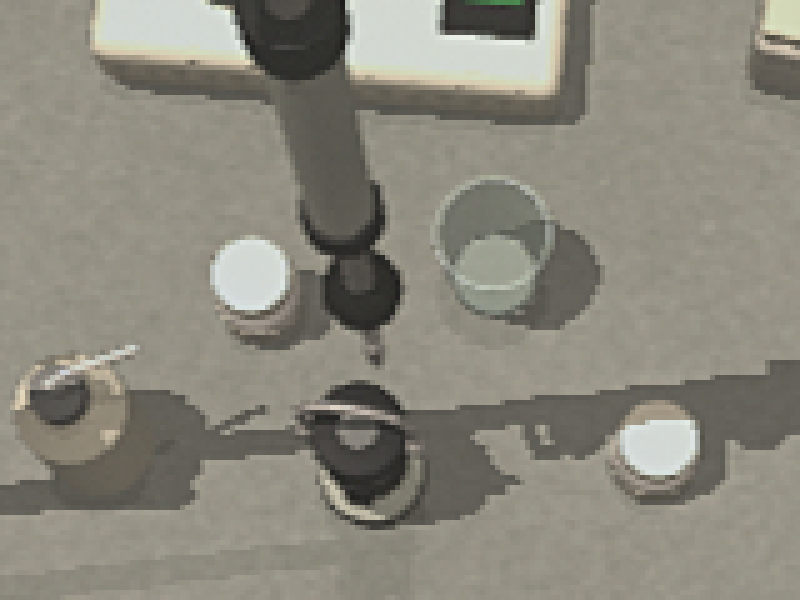

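```bash
cat > h.py <<'E'
import numpy as np, cv2
from scipy.optimize import least_squares
from plant import calibration
np.set_printoptions(precision=4,suppress=True)
C={n:calibration(n) for n in("side","top")}
def proj(n,P):
    P=np.atleast_2d(P); c=C[n]; M=c["camera_from_world"]
    q=P@M[:3,:3].T+M[:3,3]; q=q*[1,-1,-1]; u=q@c["K"].T
    return u[:,:2]/u[:,2:]
def tri(s,t):
    f=lambda p:np.r_[proj("side",p)[0]-s,proj("top",p)[0]-t]
    r=least_squares(f,[.65,0,.2]); return r.x,r.fun
def rayz(n,px,z):
    r=least_squares(lambda p:proj(n,[p[0],p[1],z])[0]-px,[.6,0]); return r.x
sc=lambda x,y:np.array([x/4+215,y/4+130])-.4
tc=lambda x,y:np.array([x/5+200,y/5+90])-.4
E
python3 - <<'E'
from h import *
print("ball",tri(sc(220,94),tc(363,288)))
b=tri(sc(220,94),tc(363,288))[0]
print("bail",tri(sc(272,311),tc(350,409)))
print("top of base by top cam z=.0?",rayz("top",tc(372,478),.03),rayz("side",sc(278,535),.015))
# gray mast foot
print("mast", rayz("top",(146,191),0.02), rayz("side",(180,383),0.02))
for n,s,t in (("jar1",sc(69,475),tc(251,275)),("jar2",sc(405,327),tc(659,440)),("beaker",sc(183,315),tc(493,225)),("wash",sc(60,535),tc(60,400))):
    print(n,tri(s,t))
print("tip",tri(sc(200,185),tc(375,360)))
E
```

```text
ball (array([ 0.6627, -0.0362,  0.3417]), array([-0.062 , -0.0141,  0.0323,  0.0576]))
bail (array([ 0.6295, -0.0218,  0.2055]), array([-1.2603, -0.2582,  0.6647,  1.2597]))
top of base by top cam z=.0? [ 0.6285 -0.0207] [ 0.6348 -0.0206]
mast [0.6141 0.3787] [0.6143 0.3826]
jar1 (array([0.747 , 0.051 , 0.0737]), array([ 0.1043,  0.0251, -0.0626, -0.1078]))
jar2 (array([ 0.6424, -0.1973,  0.0719]), array([-0.1776, -0.0307,  0.0816,  0.1694]))
beaker (array([ 0.7672, -0.0985,  0.1007]), array([-0.7014, -0.1574,  0.3699,  0.6645]))
wash (array([0.6548, 0.1516, 0.1468]), array([ 0.7434,  0.1778, -0.476 , -0.8228]))
tip (array([ 0.6588, -0.0292,  0.2792]), array([ 6.56  ,  1.4442, -3.4577, -6.2847]))
```

```bash
cat > ov.py <<'E'
from h import *
def driver_pts(x,y,yaw):
    c,s=np.cos(yaw),np.sin(yaw);R=np.array([[c,-s,0],[s,c,0],[0,0,1]])
    out=[]
    th=np.linspace(0,2*np.pi,60)
    for r,z in((.032,0),(.032,.03),(.0285,.152),(.0285,.11)):
        out.append(np.c_[r*np.cos(th),r*np.sin(th),0*th+z])
    t=np.linspace(0,np.pi,40)
    out.append(np.c_[0*t,.0315*np.cos(t),.155+.047*np.sin(t)**.7])
    return [o@R.T+[x,y,0] for o in out]
def hook_pts(b,yaw,tilt=None):
    c,s=np.cos(yaw),np.sin(yaw);R=np.array([[c,-s,0],[s,c,0],[0,0,1]])
    if tilt is not None: R=tilt@R
    p=np.array([[0,0,.05],[0,0,-.02],[0,0,-.03],[-.016,0,-.045],[-.016,0,-.075],[-.008,0,-.088],[0,0,-.091],[.01,0,-.089],[.018,0,-.08],[.02,0,-.069]])
    th=np.linspace(0,2*np.pi,40)
    return [p@R.T+b, np.c_[.02*np.cos(th),.02*np.sin(th),0*th]+b]
def draw(src,n,polys,box,f,out):
    a=cv2.imread(src);x0,y0,x1,y1=box
    im=cv2.resize(a[y0:y1,x0:x1],None,fx=f,fy=f,interpolation=3)
    for P,col in polys:
        q=((proj(n,P)+.5-[x0,y0])*f).astype(np.int32)
        cv2.polylines(im,[q.reshape(-1,1,2)],False,col,1)
    cv2.imwrite(out,im)
E
python3 - <<'E'
from ov import *
y=np.radians(6.6)
D=[(p,(0,0,255)) for p in driver_pts(.630,-.0205,y-.2)]+[(p,(0,255,0)) for p in hook_pts(np.array([.6627,-.0362,.3417]),y)]
draw("pics/side0.png","side",D,(215,130,345,280),4,"pics/s0o.png")
draw("pics/top0.png","top",D,(240,130,310,200),8,"pics/t0o.png")
E
```

```text
(no output)
```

View pics/s0o.png

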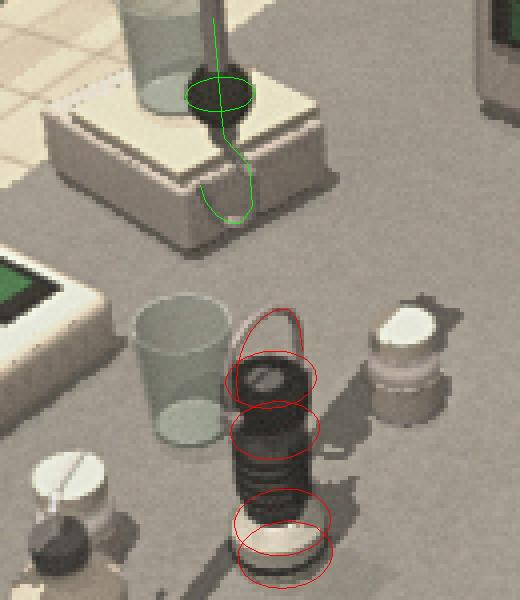

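View pics/t0o.png

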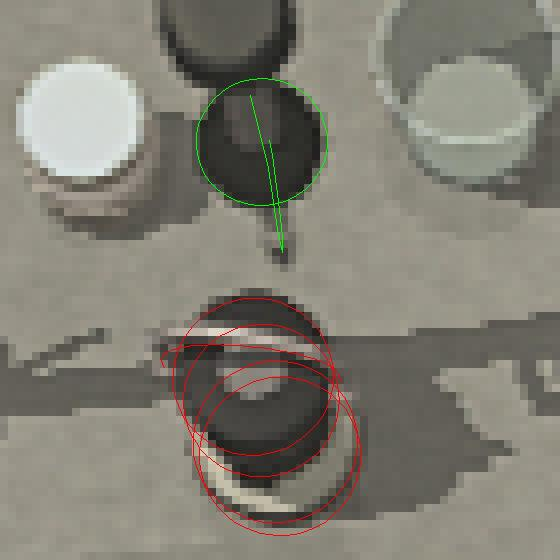

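```bash
python3 - <<'E'
from ov import *
y=np.radians(6.6)
D=[(p,(0,0,255)) for p in driver_pts(.6345,-.0185,y-.2)]
draw("pics/side0.png","side",D,(255,195,310,280),7,"pics/s0o.png")
draw("pics/top0.png","top",D,(250,155,300,205),10,"pics/t0o.png")
a=cv2.imread("pics/s0o.png");b=cv2.imread("pics/t0o.png")
h=max(a.shape[0],b.shape[0]);im=np.zeros((595,a.shape[1]+b.shape[1]-100,3),np.uint8)
im[:a.shape[0],:a.shape[1]]=a;im[:500,a.shape[1]:]=b[:,:400];cv2.imwrite("pics/o1.png",im)
E
```

```text
(no output)
```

View pics/o1.png

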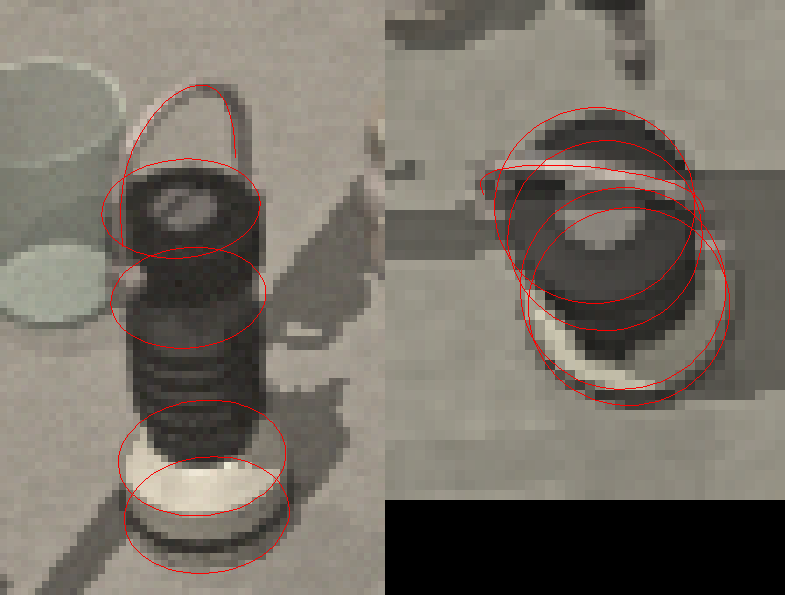

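```bash
cat > pl.py <<'E'
from h import *
from scipy.spatial.transform import Rotation as R
from plant import telemetry
def tool(a,az=0):  # elevation below horizontal a, azimuth az (deg), y_t to -y
    a,az=np.radians([a,az]); c,s=np.cos(a),np.sin(a)
    M=np.array([[s,0,c],[0,-1,0],[c,0,-s]]); Z=R.from_euler('z',az)
    return Z*R.from_matrix(M)
def cur():
    o=telemetry.get_obs(); return np.array(o["tool_pos"]),R.from_euler('xyz',o["orientation"],degrees=True)
def rows(p0,r0,p1,r1,n,g):
    """print n uniform rows; returns end pose with rounding"""
    out=[];p,r=np.array(p0),r0
    for k in range(1,n+1):
        f=(n-k+1)
        d=(np.array(p1)-p)/f
        w=(r.inv()*r1).as_rotvec(degrees=True)/f
        sh=np.round(r.inv().apply(d)*100,2); w=np.round(w,1)
        out.append(f"{g} "+" ".join("%g"%v for v in np.r_[sh,w]+0.))
        p=p+r.apply(sh/100); r=r*R.from_rotvec(w,degrees=True)
    for i in range(0,n,12): print("; ".join(out[i:i+12]))
    return p,r
E
python3 - <<'E'
from pl import *
p,r=cur()
p,r=rows(p,r,[.27,.42,.40],R.from_euler('xyz',[180,0,-10],degrees=True),12,8.7);print(p)
p,r=rows(p,r,[.46,.08,.45],tool(65),14,8.7);print(p)
E
```

```text
8.7 1.3 1.67 -1.45 0 0 -0.4; 8.7 1.29 1.68 -1.45 0 0 -0.4; 8.7 1.28 1.69 -1.45 0 0 -0.4; 8.7 1.26 1.7 -1.45 0 0 -0.4; 8.7 1.25 1.71 -1.45 0 0 -0.4; 8.7 1.24 1.71 -1.45 0 0 -0.4; 8.7 1.23 1.72 -1.45 0 0 -0.4; 8.7 1.22 1.73 -1.45 0 0 -0.4; 8.7 1.2 1.74 -1.45 0 0 -0.3; 8.7 1.19 1.75 -1.45 0 0 -0.4; 8.7 1.18 1.75 -1.45 0 0 -0.3; 8.7 1.18 1.76 -1.44 0.1 0 -0.4
[0.27 0.42 0.4 ]
8.7 1.76 2.16 -0.36 0.2 1.8 -0.7; 8.7 1.74 2.18 -0.31 0.2 1.8 -0.7; 8.7 1.72 2.2 -0.26 0.1 1.8 -0.7; 8.7 1.7 2.22 -0.21 0.2 1.8 -0.7; 8.7 1.68 2.24 -0.17 0.1 1.8 -0.7; 8.7 1.66 2.26 -0.12 0.2 1.8 -0.7; 8.7 1.63 2.28 -0.08 0.1 1.8 -0.7; 8.7 1.61 2.3 -0.03 0.2 1.8 -0.7; 8.7 1.58 2.32 0.01 0.1 1.8 -0.7; 8.7 1.55 2.33 0.06 0.2 1.7 -0.7; 8.7 1.52 2.35 0.1 0.1 1.8 -0.7; 8.7 1.49 2.37 0.14 0.2 1.7 -0.7
8.7 1.45 2.39 0.17 0.1 1.8 -0.7; 8.7 1.42 2.42 0.22 0.2 1.7 -0.7
[0.46   0.08   0.4499]
```

Call:
{"op": "step_arm", "data": {"plan": "8.7 1.25 1.7 -1.45 0 0 -0.4; 8.7 1.25 1.7 -1.45 0 0 -0.4; 8.7 1.25 1.7 -1.45 0 0 -0.4; 8.7 1.25 1.7 -1.45 0 0 -0.4; 8.7 1.25 1.7 -1.45 0 0 -0.4; 8.7 1.25 1.7 -1.45 0 0 -0.4; 8.7 1.25 1.7 -1.45 0 0 -0.4; 8.7 1.25 1.7 -1.45 0 0 -0.4; 8.7 1.25 1.7 -1.45 0 0 -0.4; 8.7 1.25 1.7 -1.45 0 0 -0.4; 8.7 1.25 1.7 -1.45 0 0 -0.4; 8.7 1.25 1.7 -1.45 0 0 -0.4"}}

```text
clock: 1.1
tool_pos: [0.2726, 0.4208, 0.401]
orientation: [180.0, 0.0, -9.7]
force: [0.0, 1.1, 0.3]
opening: 0.0872
```

Call:
{"op": "step_arm", "data": {"plan": "8.7 1.75 2.2 -0.35 0.2 1.8 -0.7; 8.7 1.75 2.2 -0.3 0.2 1.8 -0.7; 8.7 1.7 2.2 -0.25 0.1 1.8 -0.7; 8.7 1.7 2.2 -0.2 0.2 1.8 -0.7; 8.7 1.7 2.2 -0.15 0.1 1.8 -0.7; 8.7 1.65 2.3 -0.1 0.2 1.8 -0.7; 8.7 1.6 2.3 -0.1 0.1 1.8 -0.7; 8.7 1.6 2.3 0 0.2 1.8 -0.7; 8.7 1.6 2.3 0 0.1 1.8 -0.7; 8.7 1.55 2.3 0.05 0.2 1.8 -0.7; 8.7 1.5 2.35 0.1 0.1 1.8 -0.7; 8.7 1.5 2.35 0.15 0.2 1.8 -0.7"}}

```text
clock: 2.1
tool_pos: [0.436, 0.13, 0.4427]
orientation: [-179.7, -21.8, -1.2]
force: [0.9, -0.5, -0.4]
opening: 0.0871
```

```bash
python3 - <<'E'
from pl import *
o=telemetry.get_obs();print({k:o[k] for k in("clock","joint_pos","tool_pos","orientation","force")})
p,r=cur(); t=tool(40); z=t.apply([0,0,1]); b=np.array([.6627,-.0362,.3417])
p,r=rows(p,r,b-z*.09,t,12,8.7);print(p)
E
```

```text
{'clock': 2.1, 'joint_pos': array([ 57.9479, -19.3011, -23.671 ,  19.1051, -74.6662,  27.5605]), 'tool_pos': array([0.436 , 0.13  , 0.4427]), 'orientation': array([-179.7079,  -21.7524,   -1.2339]), 'force': array([ 0.8571, -0.5233, -0.4333])}
8.7 1.11 1.36 0.83 0 2.4 -0.1; 8.7 1.08 1.36 0.87 0 2.3 -0.1; 8.7 1.04 1.37 0.91 0 2.4 -0.1; 8.7 1 1.37 0.96 0 2.3 -0.1; 8.7 0.96 1.37 1 0.1 2.4 -0.1; 8.7 0.91 1.37 1.03 0 2.3 -0.1; 8.7 0.87 1.37 1.07 0.1 2.4 -0.1; 8.7 0.82 1.38 1.1 0 2.3 -0.1; 8.7 0.77 1.38 1.13 0.1 2.4 -0.1; 8.7 0.72 1.38 1.16 0 2.3 -0.1; 8.7 0.67 1.38 1.19 0.1 2.4 0; 8.7 0.61 1.38 1.21 0 2.3 -0.1
[ 0.5937 -0.0362  0.3995]
```

Call:
{"op": "step_arm", "data": {"plan": "8.7 1.1 1.37 0.85 0 2.4 -0.1; 8.7 1.1 1.37 0.85 0 2.3 -0.1; 8.7 1.05 1.37 0.9 0 2.4 -0.1; 8.7 1 1.37 0.95 0 2.3 -0.1; 8.7 0.95 1.37 1 0.1 2.4 -0.1; 8.7 0.9 1.37 1.05 0 2.3 -0.1; 8.7 0.85 1.37 1.05 0.1 2.4 -0.1; 8.7 0.8 1.38 1.1 0 2.3 -0.1; 8.7 0.75 1.38 1.15 0.1 2.4 -0.1; 8.7 0.7 1.38 1.15 0 2.3 -0.1; 8.7 0.65 1.38 1.2 0.1 2.4 0; 8.7 0.6 1.38 1.2 0 2.3 -0.1"}}

```text
clock: 3.1
tool_pos: [0.5923, -0.0347, 0.3987]
orientation: [-179.9, -50.0, 0.0]
force: [1.5, -1.6, 3.2]
opening: 0.0871
```

```bash
python3 - <<'E'
from pl import *
from plant import snapshot
for n in("side","top"): cv2.imwrite(f"pics/{n}1.png",snapshot(n))
o=telemetry.get_obs();print({k:o[k] for k in("clock","joint_pos","tool_pos","orientation","force")})
a=cv2.imread("pics/side1.png")[80:280,200:360];b=cv2.imread("pics/top1.png")[70:230,180:340]
im=np.zeros((600,800,3),np.uint8);im[:500,:400]=cv2.resize(a,None,fx=2.5,fy=2.5);im[:400,400:]=cv2.resize(b,None,fx=2.5,fy=2.5)
cv2.imwrite("pics/c1.png",im)
E
```

```text
{'clock': 3.2, 'joint_pos': array([ 12.3084, -17.9256, -52.7655,  57.9343, -11.6294,  24.302 ]), 'tool_pos': array([ 0.5914, -0.0413,  0.395 ]), 'orientation': array([179.8022, -49.6545,  -0.3841]), 'force': array([-1.1622, -2.3122, -0.6641])}
```

View pics/c1.png

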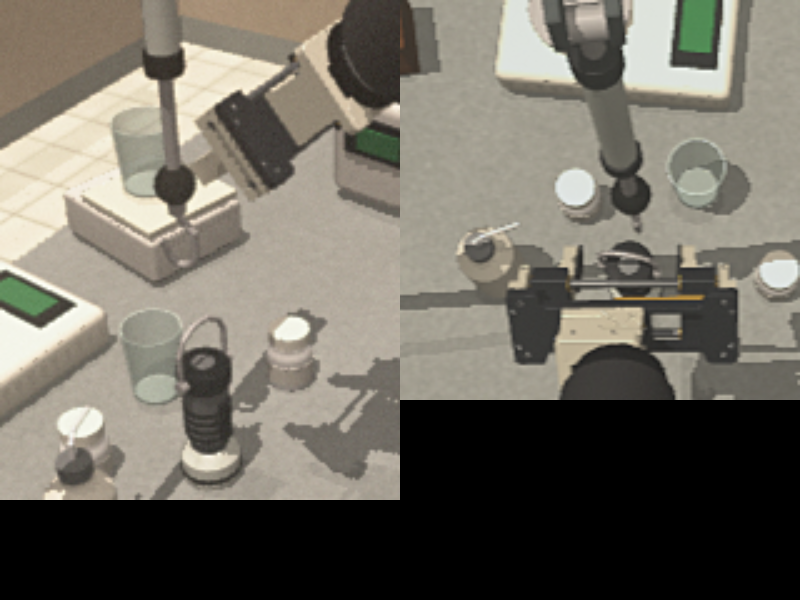

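```bash
cat > kin.py <<'E'
from pl import *
import itertools
Q=np.array([[91.9641,20.591,.635,-.0196,-70.1347,-16.5061],[57.9479,-19.3011,-23.671,19.1051,-74.6662,27.5605],[12.3084,-17.9256,-52.7655,57.9343,-11.6294,24.302]])
P=np.array([[.1694,.6529,.2256],[.436,.13,.4427],[.5914,-.0413,.395]])
O=[[179.9078,-.0081,-14.5486],[-179.7079,-21.7524,-1.2339],[179.8022,-49.6545,-.3841]]
def rx(d):return R.from_euler('x',d,degrees=True)
def ry(d):return R.from_euler('y',d,degrees=True)
def rz(d):return R.from_euler('z',d,degrees=True)
S=None
def fk(q,v,s=None):
    h,a1,d,L1,e,L2,l,d4=v; s4,s6=s or S
    b=rz(q[0]); p=np.array([a1,0,h])
    up=ry(q[1]); p=p+up.apply([0,0,L1])
    fa=ry(q[1]-q[2]); p=p+fa.apply([L2,0,e])+np.array([0,d,0])
    w=fa*rx(s4*q[3])*ry(-q[4]); # tool dir along w x
    w6=w*rx(s6*q[5])
    p=p+w.apply([l,0,0])
    M=np.array([[0,0,1],[0,-1,0],[1,0,0]]).astype(float) # tool x,y,z in w frame: z_t=wx
    return b.apply(p), (b*w6)
if __name__=="__main__":
  for s in itertools.product((1,-1),(1,-1)):
    # orientation consistency: constant offset w6^-1 * Rtool
    F=[ (fk(q,np.zeros(8),s)[1]).inv()*R.from_euler('xyz',o,degrees=True) for q,o in zip(Q,O)]
    print(s,[ (F[0].inv()*f).magnitude()*57.3 for f in F])
E
python3 kin.py
```

```text
(1, 1) [0.0, 103.58361887697251, 163.82466898445395]
(1, -1) [0.0, 38.24212931770878, 115.8958856250005]
(-1, 1) [0.0, 88.13967910960054, 81.62227593079717]
(-1, -1) [0.0, 4.2877848874866534e-05, 0.00013870642674466917]
```

```bash
cat >> kin.py <<'E'
S=(-1,-1)
TOFF=fk(Q[0],np.zeros(8))[1].inv()*R.from_euler('xyz',O[0],degrees=True)
def fit():
    f=lambda v:np.r_[np.ravel([fk(q,v)[0]-p for q,p in zip(Q,P)])*1e3, 1e-3*v]
    return least_squares(f,[.3,0,-.19,.4,0,.4,.3,0])
_f=fit();V=_f.x
def ik(p,r,q0):
    def f(q):
        a,b=fk(q,V); return np.r_[(a-p)*100,((b*TOFF).inv()*r).as_rotvec()*10]
    s=least_squares(f,q0); return s.x,abs(s.fun).max()
E
python3 - <<'E'
from kin import *
print(V,_f.fun[:9])
b=np.array([.6627,-.0362,.3417])
for a in(40,45,50):
  for az in(0,8,16):
    t=tool(a,az);z=t.apply([0,0,1]);q=np.array([12,-10,-40,0,-15,70.])
    for dp in([0,0,0],[-.06,.015,0],[-.06,.015,-.087]):
        for k in range(3): q,e=ik(b+dp+z*.018,t,q)
        print(a,az,dp,q,round(e,3))
E
```

```text
Traceback (most recent call last):
NameError: name '_f' is not defined
```

```bash
sed -i 's/_f=fit();V=_f.x/FF=fit();V=FF.x/' kin.py
python3 - <<'E'
from kin import *
print(V,FF.fun[:9])
b=np.array([.6627,-.0362,.3417])
for a in(40,45,50):
  for az in(0,8,16):
    t=tool(a,az);z=t.apply([0,0,1]);q=np.array([12,-10,-40,0,-15,70.])
    for dp in([0,0,0],[-.06,.015,0],[-.06,.015,-.087]):
        for k in range(3): q,e=ik(b+dp+z*.018,t,q)
        print(a,az,dp,q,round(e,3))
E
```

```text
[ 0.3799  0.0275 -0.1313  0.6498 -0.0322  0.4291  0.5446  0.    ] [-60.5528  -1.2703  41.2163   3.5023   0.5929 -20.1815   9.2501 -57.2511
 -21.0349]
40 0 [0, 0, 0] [ 22.1514  -4.8878 -54.3606 112.8312 -18.2639 -38.5738] 0.0
40 0 [-0.06, 0.015, 0] [ 34.8568 -13.3432 -59.5246  91.1133 -25.9698 -25.3562] 0.0
40 0 [-0.06, 0.015, -0.087] [ 34.8568   8.4563 -73.4714 140.5529 -43.5571 -83.3118] 0.0
40 8 [0, 0, 0] [  8.7457  -2.9738 -52.783   -3.3501   9.8233  92.8217] 0.0
40 8 [-0.06, 0.015, 0] [ 16.3073 -10.6605 -58.1844 -41.5201   9.6115 125.7566] 0.0
40 8 [-0.06, 0.015, -0.087] [ 16.3073   9.1377 -70.8838  -9.8848  40.1454  92.2254] 0.0
40 16 [0, 0, 0] [ -3.3072   0.382  -49.6231  60.942   16.843   42.8275] 0.0
40 16 [-0.06, 0.015, 0] [ -0.2941  -5.9977 -55.2024  57.5483  14.7558  43.9691] 0.0
40 16 [-0.06, 0.015, -0.087] [ -0.2941  10.7391 -66.0088  20.7148  37.4182  83.9239] 0.0
45 0 [0, 0, 0] [ 19.5564  -5.4505 -47.7568  72.5387 -14.3667   3.8891] 0.0
45 0 [-0.06, 0.015, 0] [ 29.3268 -13.0522 -52.7375  66.5132 -22.1863   3.4746] 0.0
45 0 [-0.06, 0.015, -0.087] [ 29.3268   0.9429 -64.
[... 584 characters left out ...]
.7915 -18.241   40.1603] 0.0
50 0 [-0.06, 0.015, 0] [ 25.1058 -11.6695 -46.4314  42.5168 -23.801   30.2619] 0.0
50 0 [-0.06, 0.015, -0.087] [ 25.1058  -1.2903 -56.6573  99.0762 -16.0328 -29.182 ] 0.0
50 8 [0, 0, 0] [  8.5902  -3.5312 -40.4165   1.6713 -13.1215  87.9202] 0.0
50 8 [-0.06, 0.015, 0] [ 14.0705 -10.3219 -45.5853  14.8454 -15.3856  71.0068] 0.0
50 8 [-0.06, 0.015, -0.087] [ 14.0705  -0.1533 -55.5631 -36.6655   6.5365 121.8291] 0.0
50 16 [0, 0, 0] [  0.3038  -1.2189 -38.2967 -36.1452 -17.147  137.0619] 0.0
50 16 [-0.06, 0.015, 0] [  3.5151  -7.5548 -43.6652 -29.1636 -16.5683 127.768 ] 0.0
50 16 [-0.06, 0.015, -0.087] [   3.5151    2.1515  -53.1383 -119.8358   -9.218   219.7848] 0.0
```

```bash
python3 - <<'E'
s=open('kin.py').read()
s=s.replace("h,a1,d,L1,e,L2,l,d4=v","h,a1,d,L1,e,L2,l,dz,dy=v").replace("w.apply([l,0,0])","w.apply([l,dy,dz])").replace("np.zeros(8)","np.zeros(9)").replace("[.3,0,-.19,.4,0,.4,.3,0]","[.3,0,-.19,.4,0,.4,.3,0,0]")
open('kin.py','w').write(s)
E
python3 - <<'E'
from kin import *
print(V,FF.fun[:9])
E
```

```text
[ 0.1986  0.0001  0.0001  0.6016  0.      0.4636  0.378  -0.0001 -0.1919] [ 0. -0.  0. -0.  0. -0.  0.  0. -0.]
```

```bash
cat >> kin.py <<'E'
LO=np.array([-176.03,-82.01,-58.28,-173.87,-174.79,-173.66]);HI=np.array([176.03,121.73,71.71,95.51,-.11,173.66])
def ikb(p,r,q0):
    def f(q):
        a,b=fk(q,V); return np.r_[(a-p)*100,((b*TOFF).inv()*r).as_rotvec()*10]
    s=least_squares(f,np.clip(q0,LO+.1,HI-.1),bounds=(LO,HI),x_scale=30); return s.x,abs(s.fun).max()
E
python3 - <<'E'
from kin import *
b=np.array([.6627,-.0362,.3417])
for a in(38,42,46,50):
  for az in(-15,0,10,20):
    t=tool(a,az);z=t.apply([0,0,1]);q=Q[2]
    for dp in([0,0,0],[-.06,.015,0],[-.06,.015,-.087]):
        q,e=ikb(b+dp+z*.018,t,q)
        print(a,az,dp,q,round(e,3))
E
```

```text
38 -15 [0, 0, 0] [  3.438   -3.8508 -50.6762  95.51   -15.1622 -18.8014] 0.942
38 -15 [-0.06, 0.015, 0] [  6.5469  -9.9605 -56.5112  95.51   -17.4797 -20.8482] 0.749
38 -15 [-0.06, 0.015, -0.087] [  7.8691  -3.0024 -57.8058  95.51   -19.6148 -24.437 ] 1.904
38 0 [0, 0, 0] [  3.5279  -4.6879 -49.2735  66.1428  -0.11    21.518 ] 1.165
38 0 [-0.06, 0.015, 0] [  1.5047 -11.0999 -55.6771  78.9184  -0.11    10.0805] 1.153
38 0 [-0.06, 0.015, -0.087] [  3.3964  -3.9315 -32.0599 -69.9189  -1.1428 157.9562] 1.639
38 10 [0, 0, 0] [ 12.1999  -4.7403 -43.4546  23.4154  -0.11    65.2174] 0.292
38 10 [-0.06, 0.015, 0] [ 13.1201 -11.3561 -51.2685  34.3795  -0.11    53.6552] 0.406
38 10 [-0.06, 0.015, -0.087] [ 14.2968  -4.2948 -39.4635 -24.0381  -1.3923 111.4236] 0.702
38 20 [0, 0, 0] [  4.637   -2.5387 -20.5125 -30.7338 -24.1115 128.0888] 0.0
38 20 [-0.06, 0.015, 0] [ 10.352   -9.6488 -29.6217 -22.8588 -19.8753 117.6012] 0.0
38 20 [-0.06, 0.015, -0.087] [  2.8687  -2.8035 -28.3983 -45.2717 -19.0698 144.4004] 0.0
42 -15 [0, 0, 0] [  2.2831  -4.0134 -50.7063  95.51   -13.034  -17.8832] 0.342
42 -15 
[... 2229 characters left out ...]
9144 -18.6164  43.721 ] 0.0
50 0 [-0.06, 0.015, 0] [ 20.0495 -10.1136 -46.1799  39.8813 -20.1014  36.2602] 0.0
50 0 [-0.06, 0.015, -0.087] [  0.8025  -4.2936 -57.1935  81.2601  -0.11     8.1092] 0.509
50 10 [0, 0, 0] [ 15.4661  -2.7268 -29.4192   8.7681 -23.6829  77.7676] 0.0
50 10 [-0.06, 0.015, 0] [ 19.6933  -9.6383 -38.1979  16.3081 -22.6702  67.4372] 0.0
50 10 [-0.06, 0.015, -0.087] [ 10.5517  -4.3422 -54.5865  46.9998  -0.11    42.5764] 0.056
50 20 [0, 0, 0] [  9.5087  -0.7574 -18.7992 -12.3935 -33.0477 108.5105] 0.0
50 20 [-0.06, 0.015, 0] [ 13.9258  -7.5646 -26.9219  -7.5836 -31.0233 101.1691] 0.0
50 20 [-0.06, 0.015, -0.087] [ 13.4969  -2.7088 -33.0648 -12.1457 -20.2434 106.4062] 0.0
```

```bash
python3 - <<'E'
from kin import *
p,r=cur(); t=tool(42,20); z=t.apply([0,0,1]); b=np.array([.6627,-.0362,.3417])
print(p)
for k in np.linspace(0,1,6):
    rr=r*R.from_rotvec((r.inv()*t).as_rotvec()*k); print(ikb(p+(b-z*.085-p)*k,rr,telemetry.get_obs()["joint_pos"] if k==0 else q)) if 0 else None
q=telemetry.get_obs()["joint_pos"]
for k in np.linspace(0,1,6):
    rr=r*R.from_rotvec((r.inv()*t).as_rotvec()*k); q,e=ikb(p+(b-z*.085-p)*k,rr,q); print(q,round(e,3))
p,r=rows(p,r,b-z*.085,t,12,8.7);print(p)
E
```

```text
[ 0.5914 -0.0413  0.395 ]
[ 12.3141 -17.9281 -52.7649  57.9303 -11.6349  24.3028] 0.0
[ 15.4874 -17.7695 -48.9636  42.3812 -13.5779  40.7068] 0.0
[ 17.0771 -17.2317 -43.0846  25.1469 -17.0909  59.7461] 0.0
[ 15.4545 -15.9706 -35.3555   7.5202 -22.1938  80.6981] 0.0
[ 10.6021 -13.9817 -27.2999  -8.1404 -28.7186 100.7282] 0.0
[  4.5735 -11.6811 -20.6317 -19.7849 -35.7324 116.7395] 0.0
8.7 0.09 0.14 0.06 1.3 -0.1 -1.1; 8.7 0.08 0.14 0.05 1.3 -0.1 -1.1; 8.7 0.08 0.14 0.05 1.3 -0.1 -1.1; 8.7 0.08 0.15 0.05 1.3 -0.1 -1.1; 8.7 0.08 0.15 0.04 1.3 -0.2 -1.1; 8.7 0.07 0.15 0.04 1.3 -0.1 -1.1; 8.7 0.07 0.15 0.04 1.3 -0.2 -1.1; 8.7 0.07 0.15 0.03 1.3 -0.1 -1.1; 8.7 0.07 0.16 0.03 1.3 -0.2 -1.2; 8.7 0.06 0.16 0.03 1.3 -0.1 -1.1; 8.7 0.06 0.16 0.02 1.3 -0.2 -1.2; 8.7 0.06 0.16 0.02 1.3 -0.1 -1.1
[ 0.6033 -0.0578  0.3986]
```

Call:
{"op": "step_arm", "data": {"plan": "8.7 0.08 0.15 0.05 1.3 -0.1 -1.1; 8.7 0.08 0.15 0.05 1.3 -0.1 -1.1; 8.7 0.08 0.15 0.05 1.3 -0.1 -1.1; 8.7 0.08 0.15 0.05 1.3 -0.1 -1.1; 8.7 0.08 0.15 0.05 1.3 -0.2 -1.1; 8.7 0.07 0.15 0.04 1.3 -0.1 -1.1; 8.7 0.07 0.15 0.04 1.3 -0.2 -1.1; 8.7 0.07 0.15 0.03 1.3 -0.1 -1.1; 8.7 0.07 0.15 0.03 1.3 -0.2 -1.1; 8.7 0.06 0.15 0.03 1.3 -0.1 -1.1; 8.7 0.06 0.15 0.02 1.3 -0.2 -1.1; 8.7 0.06 0.15 0.02 1.3 -0.1 -1.1"}}

```text
clock: 4.2
tool_pos: [0.6038, -0.0455, 0.4026]
orientation: [-179.3, -48.3, 20.5]
force: [-1.0, -1.2, 0.2]
opening: 0.0867
```

```bash
python3 - <<'E'
from kin import *
o=telemetry.get_obs();print(o["joint_pos"],o["force"])
p,r=cur(); t=tool(42,20); z=t.apply([0,0,1]); b=np.array([.6627,-.0362,.3417])
print(p, r.inv().apply(b-p))
p,r=rows(p,r,b+z*.015,t,12,8.7);print(p)
E
```

```text
[  5.3431 -11.825  -20.1652 -20.4589 -36.2592 116.989 ] [-0.9582 -1.1577  0.1701]
[ 0.6038 -0.0455  0.4026] [-0.0066  0.0129  0.084 ]
8.7 -0.06 0.11 0.82 -0.1 0 0; 8.7 -0.05 0.11 0.83 -0.1 0 0; 8.7 -0.06 0.11 0.83 -0.1 0 0; 8.7 -0.05 0.1 0.82 -0.1 0 0; 8.7 -0.06 0.1 0.83 -0.1 0 0; 8.7 -0.05 0.1 0.83 -0.1 0 0; 8.7 -0.06 0.1 0.82 -0.1 0 0.1; 8.7 -0.05 0.1 0.83 -0.1 -0.1 0; 8.7 -0.05 0.1 0.83 -0.1 0 0.1; 8.7 -0.06 0.1 0.82 -0.1 -0.1 0; 8.7 -0.05 0.1 0.83 0 0 0.1; 8.7 -0.05 0.1 0.82 -0.1 -0.1 0
[ 0.6732 -0.0324  0.3317]
```

Call:
{"op": "step_arm", "data": {"plan": "8.7 -0.15 0.3 0.3 -0.1 0 0; 8.7 -0.15 0.3 0.4 -0.1 0 0; 8.7 -0.15 0.3 0.4 -0.1 0 0; 8.7 -0.1 0.2 0.4 -0.1 0 0; 8.7 -0.1 0.1 0.4 -0.1 0 0; 8.7 0 0 0 0 0 0; 8.7 0 0 0 0 0 0"}}

```text
clock: 4.78
tool_pos: [0.6175, -0.059, 0.3838]
orientation: [179.8, -48.2, 20.2]
force: [-0.3, -0.4, 0.0]
opening: 0.0867
```

```bash
python3 - <<'E'
from kin import *
from plant import snapshot
o=telemetry.get_obs();print(o["joint_pos"],o["force"],o["orientation"])
p,r=cur(); t=tool(42,20); z=t.apply([0,0,1]); b=np.array([.6627,-.0362,.3417])
print(p, r.inv().apply(b-p))
for n in("side","top"): cv2.imwrite(f"pics/{n}2.png",snapshot(n))
p,r=cur(); print(p, r.inv().apply(b-p))
a=cv2.imread("pics/side2.png")[80:280,200:360];b=cv2.imread("pics/top2.png")[70:230,180:340]
im=np.zeros((600,800,3),np.uint8);im[:500,:400]=cv2.resize(a,None,fx=2.5,fy=2.5);im[:400,400:]=cv2.resize(b,None,fx=2.5,fy=2.5)
cv2.imwrite("pics/c2.png",im)
E
```

```text
[  3.8049  -9.6393 -20.3973 -21.7041 -34.1018 119.2982] [-0.3068 -0.4227  0.0078] [179.8444 -48.2158  20.1582]
[ 0.6175 -0.059   0.3838] [ 0.0021 -0.006   0.0655]
[ 0.6176 -0.0592  0.3846] [ 0.0015 -0.0063  0.066 ]
```

View pics/c2.png

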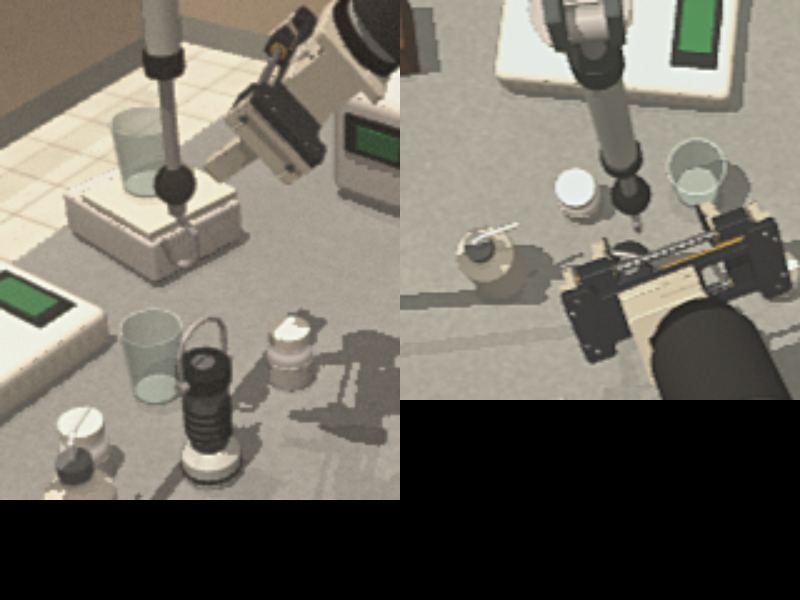

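Call:
{"op": "step_arm", "data": {"plan": "8.7 0.05 -0.2 0.5 0 0 0; 8.7 0.05 -0.2 0.7 0 0 0; 8.7 0.05 -0.2 0.7 0 0 0; 8.7 0 0 0.7 0 0 0; 8.7 0 0 0.7 0 0 0; 8.7 0 0 0.7 0 0 0; 8.7 0 0 0.7 0 0 0; 8.7 0 0 0.7 0 0 0; 8.7 0 0 0.7 0 0 0; 8.7 0 0 0.5 0 0 0; 8.7 0 0 0 0 0 0; 8.7 0 0 0 0 0 0"}}

```text
clock: 5.88
tool_pos: [0.6631, -0.0366, 0.3413]
orientation: [179.8, -48.2, 20.2]
force: [0.0, 0.3, 0.2]
opening: 0.0874
```

```bash
python3 - <<'E'
from kin import *
o=telemetry.get_obs();print(o["joint_pos"],o["force"],o["orientation"])
p,r=cur(); b=np.array([.6627,-.0362,.3417])
print(p, r.inv().apply(b-p))
E
```

```text
[  6.63    -3.9697 -21.1541 -22.1031 -27.0818 118.9766] [0.0085 0.2814 0.2109] [179.8145 -48.2385  20.1553]
[ 0.6631 -0.0366  0.3413] [ 0.0002 -0.0005 -0.0004]
```

Call:
{"op": "step_arm", "data": {"plan": "8.7 0 -0.05 0.5 0 0 0; 8.7 0 0 0.5 0 0 0; 8.7 0 0 0.5 0 0 0; 8.7 0 0 0 0 0 0"}}

```text
clock: 6.22
tool_pos: [0.6736, -0.0321, 0.3306]
orientation: [179.8, -48.2, 20.1]
force: [0.5, -0.6, -0.6]
opening: 0.0869
```

```bash
cat > look.py <<'E'
import sys
from kin import *
from plant import snapshot
k=sys.argv[1]
bs=eval(sys.argv[2]) if len(sys.argv)>2 else (200,80,360,280); bt=eval(sys.argv[3]) if len(sys.argv)>3 else (180,70,340,230)
for n in("side","top"): cv2.imwrite(f"pics/{n}{k}.png",snapshot(n))
o=telemetry.get_obs();p,r=cur();print(o["clock"],o["joint_pos"],o["force"],o["opening"]);print(p,o["orientation"],"ball(tool)",p-r.apply([0,0,.0155]))
im=np.zeros((600,800,3),np.uint8)
for n,b,x in(("side",bs,0),("top",bt,400)):
    a=cv2.imread(f"pics/{n}{k}.png")[b[1]:b[3],b[0]:b[2]];f=min(400/a.shape[1],600/a.shape[0]);a=cv2.resize(a,None,fx=f,fy=f,interpolation=3);im[:a.shape[0],x:x+a.shape[1]]=a
cv2.imwrite(f"pics/c{k}.png",im)
E
python3 look.py 3 "(230,100,330,250)" "(220,110,320,210)"
```

```text
6.3167 [  6.9964  -2.5621 -21.0356 -22.5646 -25.7506 119.363 ] [-0.4962  0.6738 -0.4343] 0.08708761688377864
[ 0.6733 -0.0323  0.3313] [179.8171 -48.2467  20.1543] ball(tool) [ 0.6625 -0.0363  0.3417]
```

View pics/c3.png

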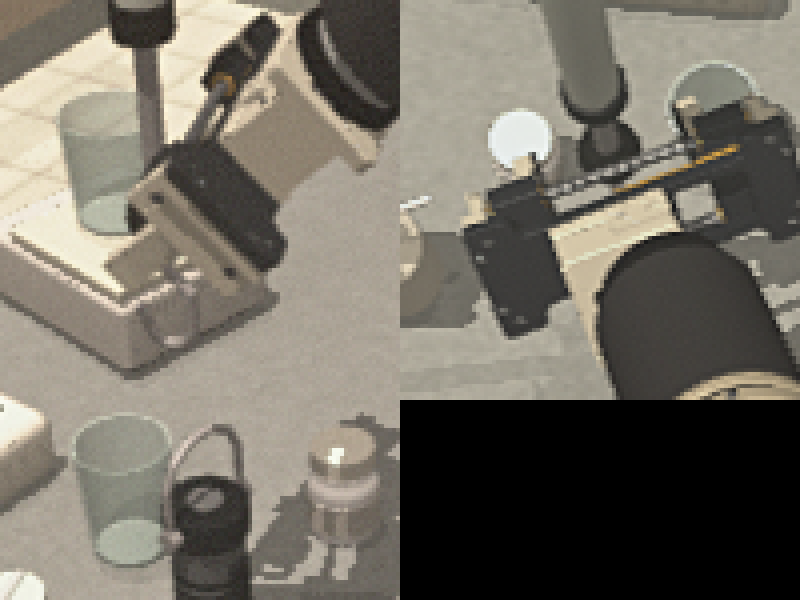

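Call:
{"op": "step_arm", "data": {"plan": "2 0 0 0 0 0 0; 2 0 0 0 0 0 0; 2 0 0 0 0 0 0; 2 0 0 0 0 0 0; 2 0 0 0 0 0 0; 2 0 0 0 0 0 0; 2 0 0 0 0 0 0; 2 0 0 0 0 0 0; 2 0 0 0 0 0 0; 2 0 0 0 0 0 0"}}

```text
clock: 7.15
tool_pos: [0.6733, -0.0324, 0.3317]
orientation: [179.8, -48.3, 20.2]
force: [0.2, -0.1, 0.5]
opening: 0.0382
```

```bash
python3 look.py 4 "(230,100,330,250)" "(220,110,320,210)"
```

```text
7.25 [  6.9934  -2.59   -21.033  -22.5658 -25.7457 119.3624] [-0.5302  0.5163 -0.4614] 0.0387050737112579
[ 0.6733 -0.0324  0.3317] [179.8067 -48.2808  20.1565] ball(tool) [ 0.6624 -0.0363  0.342 ]
```

```bash
python3 - <<'E'
from kin import *
p,r=cur(); 
for d in([-.0614,.0090,-.008],[0,0,-.077]):
    print(r.inv().apply(d)*100, r.inv().apply(d)*100/11)
    q=telemetry.get_obs()["joint_pos"];
print(r.apply([1,0,0]),r.apply([0,1,0]),r.apply([0,0,1]))
d=[-.0614,.0090,-.085];print(ikb(p+d,r,q),ikb(p+np.array([-.0614,.009,-.008]),r,q))
E
```

```text
[-4.2265 -2.9487 -3.5484] [-0.3842 -0.2681 -0.3226]
[-5.7474 -0.0173  5.1242] [-0.5225 -0.0016  0.4658]
[0.6247 0.2293 0.7464] [ 0.3422 -0.9396  0.0022] [ 0.7019  0.254  -0.6655]
(array([  7.4097,  -3.6797, -30.7407, -31.7245, -17.875 , 129.0274]), np.float64(5.741351838395303e-11)) (array([ 10.8688,  -9.1611, -29.6679, -17.7896, -22.5441, 112.7154]), np.float64(1.9984014443252818e-13))
```

Call:
{"op": "step_arm", "data": {"plan": "2 -0.2 -0.15 -0.16 0 0 0; 2 -0.38 -0.27 -0.32 0 0 0; 2 -0.38 -0.27 -0.32 0 0 0; 2 -0.38 -0.27 -0.32 0 0 0; 2 -0.38 -0.27 -0.32 0 0 0; 2 -0.38 -0.27 -0.32 0 0 0; 2 -0.38 -0.27 -0.32 0 0 0; 2 -0.38 -0.27 -0.32 0 0 0; 2 -0.38 -0.27 -0.32 0 0 0; 2 -0.38 -0.27 -0.32 0 0 0; 2 -0.38 -0.27 -0.32 0 0 0; 2 -0.2 -0.15 -0.16 0 0 0"}}

```text
clock: 8.25
tool_pos: [0.6142, -0.0228, 0.3296]
orientation: [179.5, -48.9, 20.3]
force: [3.3, -0.7, 10.5]
opening: 0.0389
```

```bash
python3 look.py 5 "(230,100,330,250)" "(220,110,320,210)"
```

```text
8.35 [ 11.0523  -9.4036 -29.6027 -17.4873 -22.182  112.4108] [ 3.0043 -0.8411 11.21  ] 0.03825854886447538
[ 0.6142 -0.0227  0.3295] [179.513  -48.8748  20.3609] ball(tool) [ 0.6032 -0.0267  0.3397]
```

View pics/c5.png

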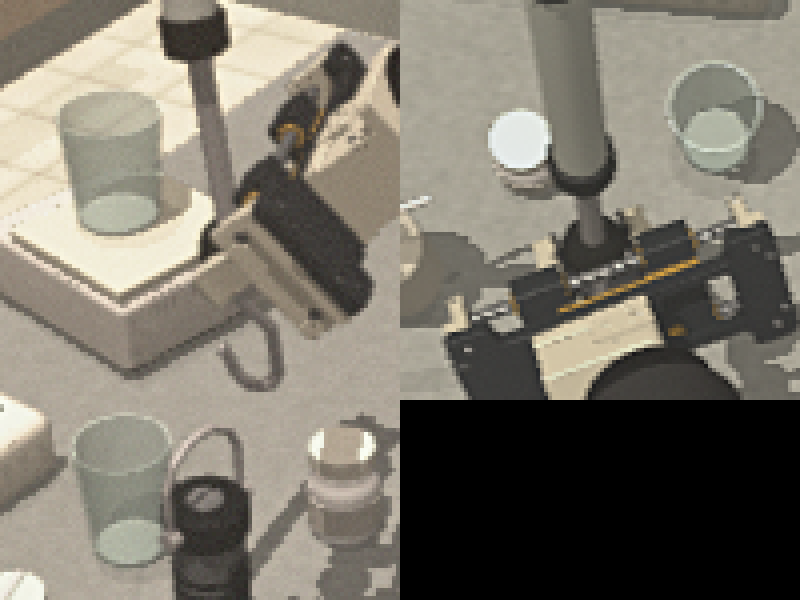

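Call:
{"op": "step_arm", "data": {"plan": "2 -0.3 0 0.26 0 0 0; 2 -0.53 0 0.46 0 0 0; 2 -0.53 0 0.46 0 0 0; 2 -0.53 0 0.46 0 0 0; 2 -0.53 0 0.46 0 0 0; 2 -0.53 0 0.46 0 0 0; 2 -0.53 0 0.46 0 0 0; 2 -0.53 0 0.46 0 0 0; 2 -0.53 0 0.46 0 0 0; 2 -0.53 0 0.46 0 0 0; 2 -0.53 0 0.46 0 0 0; 2 -0.4 0 0.35 0 0 0"}}

```text
clock: 9.35
tool_pos: [0.6148, -0.0237, 0.25]
orientation: [179.3, -48.9, 20.5]
force: [1.6, 0.4, 13.6]
opening: 0.0385
```

```bash
python3 look.py 6 "(230,130,330,280)" "(220,110,320,210)"
```

```text
9.45 [  7.2703  -3.682  -30.5574 -32.2704 -17.5513 129.77  ] [ 1.9694 -0.1131 13.7066] 0.03870148100848497
[ 0.6145 -0.0237  0.2493] [179.4121 -48.8157  20.4041] ball(tool) [ 0.6035 -0.0277  0.2595]
```

View pics/c6.png

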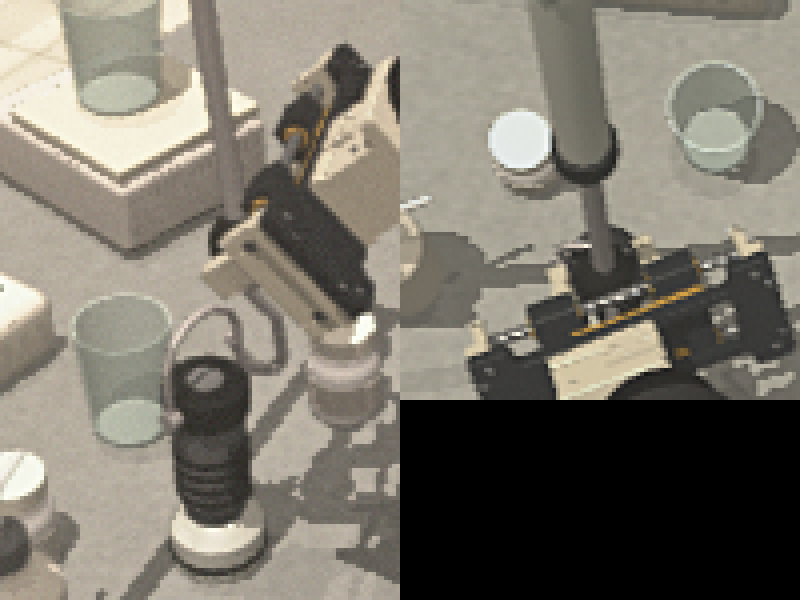

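```bash
cat > hk.py <<'E'
from ov import *
from scipy.spatial.transform import Rotation as R
G=np.array([.6625,-.0363,.74]); YAW=np.radians(6.6)
def tiltm(b):
    u=G-b;u=u/np.linalg.norm(u);ax=np.cross([0,0,1],u);s=np.linalg.norm(ax)
    return R.from_rotvec(ax/s*np.arcsin(s)).as_matrix() if s>1e-9 else np.eye(3)
def hp(b,l):  # hook-local point -> world
    return b+tiltm(b)@R.from_euler('z',YAW).apply(l)
E
python3 - <<'E'
from hk import *
b=np.array([.6035,-.0277,.2595])
d=np.array([.636,-.020]);dy=np.radians(-5)
D=[(p,(0,0,255)) for p in driver_pts(*d,dy)]+[(p,(0,255,0)) for p in hook_pts(b,YAW,tiltm(b))]
draw("pics/side6.png","side",D,(255,180,315,255),8,"pics/s6o.png")
Bi=R.from_euler('z',-dy)
for n,l in(("seat",[0,0,-.084]),("tip",[.02,0,-.069]),("low",[0,0,-.095])):
    w=hp(b,l);print(n,w,"in bail",Bi.apply(w-[*d,.202]))
E
```

```text
seat [ 0.5933 -0.0262  0.1761] in bail [-0.042  -0.0099 -0.0259]
tip [ 0.6148 -0.0242  0.1886] in bail [-0.0207 -0.006  -0.0134]
low [ 0.5919 -0.026   0.1652] in bail [-0.0434 -0.0098 -0.0368]
```

View pics/s6o.png

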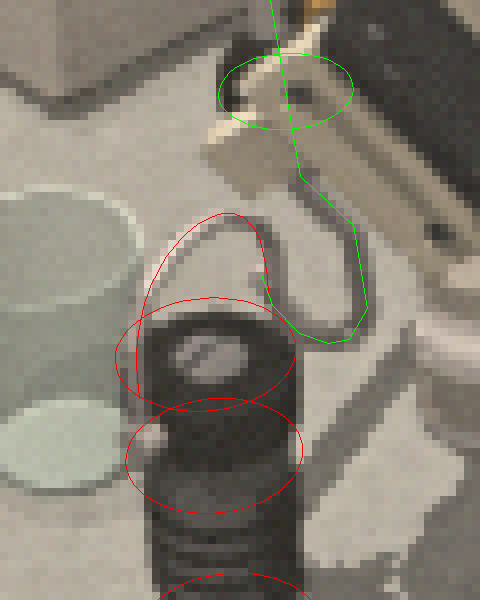

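```bash
python3 - <<'E'
from kin import *
p,r=cur()
for d in([0,0,-.004],[.0364,.0053,0]): print(r.inv().apply(d)*100)
E
```

```text
[-0.301  -0.0027  0.2634]
[2.3682 0.7445 2.7144]
```

Call:
{"op": "step_arm", "data": {"plan": "2 -0.15 0 0.13 0 0 0; 2 -0.15 0 0.13 0 0 0; 2 0 0 0 0 0 0; 2 0.24 0.07 0.27 0 0 0; 2 0.24 0.07 0.27 0 0 0; 2 0.24 0.07 0.27 0 0 0; 2 0.24 0.08 0.27 0 0 0; 2 0.24 0.08 0.27 0 0 0; 2 0.24 0.07 0.27 0 0 0"}}

```text
clock: 10.2
tool_pos: [0.6365, -0.0203, 0.2462]
orientation: [179.3, -48.9, 20.5]
force: [0.5, 2.0, 13.1]
opening: 0.0386
```

```bash
python3 look.py 7 "(230,130,330,280)" "(220,110,320,210)"; python3 - <<'E'
from hk import *
from pl import cur
p,r=cur();b=p-r.apply([0,0,.0155])
d=np.array([.636,-.020]);dy=np.radians(-5);Bi=R.from_euler('z',-dy)
D=[(p,(0,0,255)) for p in driver_pts(*d,dy)]+[(p,(0,255,0)) for p in hook_pts(b,YAW,tiltm(b))]
draw("pics/side7.png","side",D,(255,180,315,255),8,"pics/s7o.png")
for n,l in(("seat",[0,0,-.084]),("tip",[.02,0,-.069]),("low",[0,0,-.095])):
    w=hp(b,l);print(n,w,"in bail",Bi.apply(w-[*d,.202]))
E
```

```text
10.3 [  7.0653  -1.2254 -28.3895 -33.2667 -17.3607 130.9795] [ 0.42    1.2973 14.1326] 0.03860672399255541
[ 0.6369 -0.0203  0.2464] [179.3165 -48.8707  20.5224] ball(tool) [ 0.6259 -0.0242  0.2566]
seat [ 0.6195 -0.0221  0.1728] in bail [-0.0162 -0.0036 -0.0292]
tip [ 0.6405 -0.0202  0.1863] in bail [ 0.0045  0.0002 -0.0157]
low [ 0.6187 -0.0219  0.1619] in bail [-0.0171 -0.0034 -0.0401]
```

View pics/s7o.png

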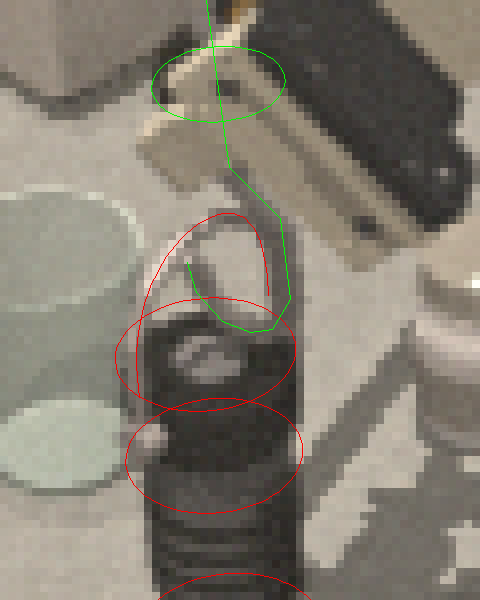

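Call:
{"op": "step_arm", "data": {"plan": "2 0.24 0.07 0.27 0 0 0; 2 0.24 0.07 0.27 0 0 0; 2 0.24 0.07 0.27 0 0 0; 2 0.24 0.08 0.27 0 0 0; 2 0 0 0 0 0 0; 2 0 0 0 0 0 0"}}

```text
clock: 10.8
tool_pos: [0.651, -0.0181, 0.2463]
orientation: [179.4, -48.9, 20.5]
force: [0.2, 0.3, 12.9]
opening: 0.0387
```

```bash
python3 look.py 8 "(230,130,330,280)" "(220,110,320,210)"; python3 - <<'E'
from hk import *
from pl import cur
p,r=cur();b=p-r.apply([0,0,.0155])
d=np.array([.636,-.020]);dy=np.radians(-5);Bi=R.from_euler('z',-dy)
for n,l in(("seat",[0,0,-.084]),("tip",[.02,0,-.069]),("low",[0,0,-.095])):
    w=hp(b,l);print(n,w,"in bail",Bi.apply(w-[*d,.202]))
draw("pics/side8.png","side",[],(245,170,315,245),8,"pics/s8o.png")
E
```

```text
10.9 [  7.146    0.1297 -27.0894 -33.1938 -17.2893 130.8402] [-0.1002  0.3278 13.8557] 0.03847359134496589
[ 0.6509 -0.0182  0.2463] [179.3521 -48.8578  20.4833] ball(tool) [ 0.6399 -0.0221  0.2565]
seat [ 0.636  -0.0196  0.1726] in bail [-0.0001  0.0004 -0.0294]
tip [ 0.6565 -0.0177  0.1867] in bail [ 0.0203  0.004  -0.0153]
low [ 0.6355 -0.0193  0.1616] in bail [-0.0006  0.0007 -0.0404]
```

View pics/s8o.png

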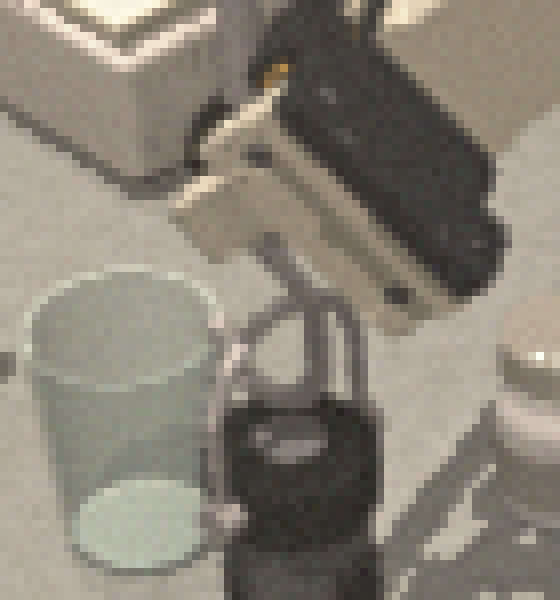

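View pics/c8.png

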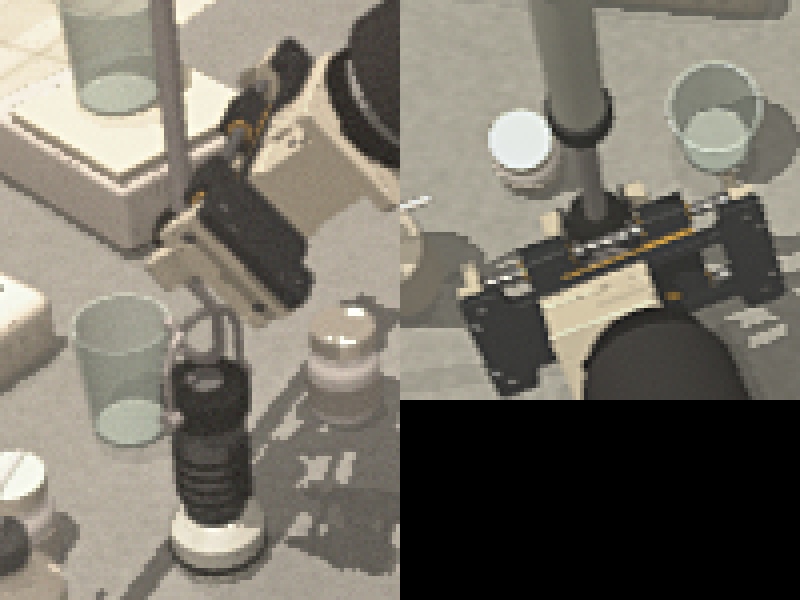

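Call:
{"op": "step_arm", "data": {"plan": "2 0.15 0 -0.13 0 0 0; 2 0.3 0 -0.26 0 0 0; 2 0.3 0 -0.26 0 0 0; 2 0.3 0 -0.26 0 0 0; 2 0.3 0 -0.26 0 0 0; 2 0.3 0 -0.26 0 0 0; 2 0.15 0 -0.13 0 0 0; 2 0.15 0 -0.13 0 0 0; 2 0.15 0 -0.13 0 0 0; 2 0.15 0 -0.13 0 0 0; 2 0.15 0 -0.13 0 0 0; 2 0.15 0 -0.13 0 0 0"}}

```text
clock: 11.9
tool_pos: [0.6491, -0.0176, 0.2771]
orientation: [179.6, -48.6, 20.3]
force: [0.0, 0.7, 6.5]
opening: 0.0388
```

```bash
python3 look.py 9 "(230,110,330,260)" "(220,110,320,210)"
```

```text
12.0 [  9.0837  -2.3513 -27.4266 -25.9121 -18.5595 122.238 ] [ 0.3187 -0.1713  7.478 ] 0.03864450289618434
[ 0.6494 -0.0176  0.2776] [179.5459 -48.6165  20.3718] ball(tool) [ 0.6384 -0.0216  0.2878]
```

View pics/c9.png

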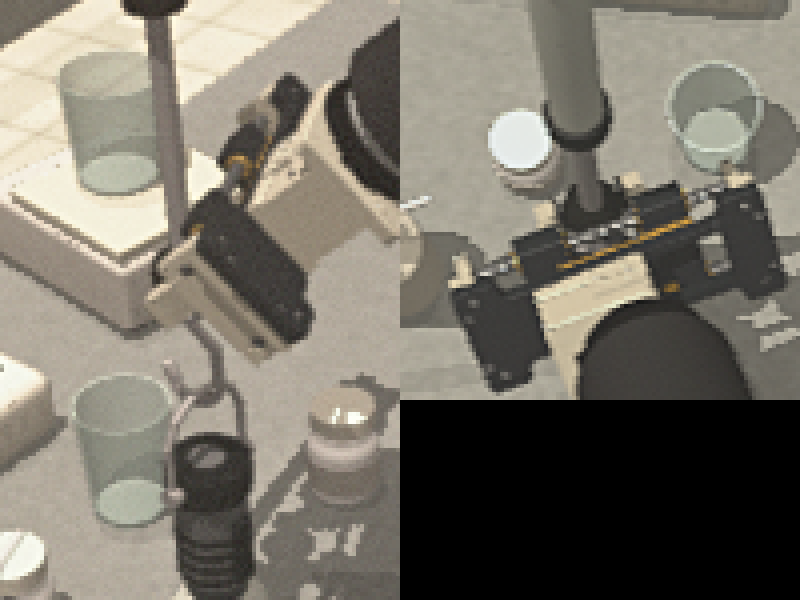

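```bash
python3 - <<'E'
from kin import *
p,r=cur()
print(r.inv().apply([.0241,-.0147,.046])*100)
E
```

```text
[ 4.6067  2.2306 -1.7122]
```

Call:
{"op": "step_arm", "data": {"plan": "2 0.1 0.05 -0.04 0 0 0; 2 0.2 0.1 -0.08 0 0 0; 2 0.25 0.12 -0.1 0 0 0; 2 0.25 0.12 -0.1 0 0 0; 2 0.25 0.12 -0.1 0 0 0; 2 0.25 0.12 -0.1 0 0 0; 2 0.25 0.12 -0.1 0 0 0; 2 0.25 0.12 -0.1 0 0 0; 2 0.25 0.12 -0.1 0 0 0; 2 0.25 0.12 -0.1 0 0 0; 2 0.25 0.12 -0.1 0 0 0; 2 0.25 0.12 -0.1 0 0 0"}}

```text
clock: 13.0
tool_pos: [0.663, -0.0266, 0.305]
orientation: [179.6, -48.5, 20.3]
force: [-0.2, 1.1, 6.0]
opening: 0.0387
```

Call:
{"op": "step_arm", "data": {"plan": "2 0.25 0.12 -0.1 0 0 0; 2 0.25 0.12 -0.1 0 0 0; 2 0.25 0.12 -0.1 0 0 0; 2 0.25 0.12 -0.1 0 0 0; 2 0.25 0.12 -0.1 0 0 0; 2 0.25 0.12 -0.1 0 0 0; 2 0.2 0.1 -0.08 0 0 0; 2 0.1 0.05 -0.04 0 0 0; 2 0 0 0 0 0 0; 2 0 0 0 0 0 0"}}

```text
clock: 13.83
tool_pos: [0.6721, -0.0325, 0.3232]
orientation: [179.6, -48.5, 20.3]
force: [-1.2, 1.5, 5.9]
opening: 0.0387
```

```bash
python3 look.py 10 "(230,90,330,240)" "(220,110,320,210)"; python3 - <<'E'
from kin import *
p,r=cur();b=p-r.apply([0,0,.0155]);e=np.array([.6625,-.0363,.342])-b;print(e,r.inv().apply(e)*100)
E
```

```text
13.9333 [  6.7937  -2.3185 -21.6492 -23.7479 -24.7728 120.8166] [-1.0412  0.8237  6.5994] 0.038872231346811975
[ 0.672  -0.0325  0.3231] [179.6241 -48.5099  20.3142] ball(tool) [ 0.6611 -0.0364  0.3334]
[0.0014 0.0001 0.0086] [ 0.7351  0.0391 -0.4689]
```

View pics/c10.png

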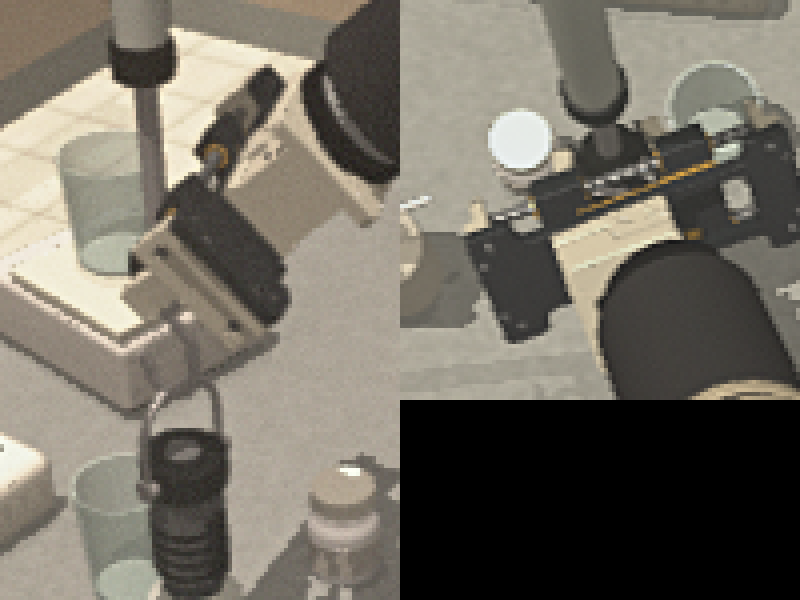

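Call:
{"op": "step_arm", "data": {"plan": "2 0.12 0.01 -0.08 0 0 0; 2 0.12 0.01 -0.08 0 0 0; 2 0.12 0.01 -0.08 0 0 0; 2 0.12 0.01 -0.08 0 0 0; 2 0.12 0 -0.08 0 0 0; 2 0.06 0 -0.04 0 0 0; 2 0 0 0 0 0 0; 2 0 0 0 0 0 0"}}

```text
clock: 14.6
tool_pos: [0.6728, -0.0326, 0.329]
orientation: [179.8, -48.3, 20.2]
force: [-0.5, 1.1, 5.2]
opening: 0.0384
```

Call:
{"op": "step_arm", "data": {"plan": "2 0.08 0 -0.06 0 0 0; 2 0.08 0 -0.06 0 0 0; 2 0.07 0 -0.05 0 0 0; 2 0 0 0 0 0 0; 2 0 0 0 0 0 0; 2 0 0 0 0 0 0"}}

```text
clock: 15.1
tool_pos: [0.6722, -0.0324, 0.33]
orientation: [179.9, -48.2, 20.1]
force: [-0.6, 1.7, -0.5]
opening: 0.0389
```

Call:
{"op": "step_arm", "data": {"plan": "2 0 0 0 0 0 0; 2 0 0 0 0 0 0; 2 0 0 0 0 0 0; 2 0 0 0 0 0 0; 2 0 0 0 0 0 0; 2 0 0 0 0 0 0"}}

```text
clock: 15.6
tool_pos: [0.6723, -0.0324, 0.3302]
orientation: [179.9, -48.2, 20.1]
force: [-1.2, 0.8, -4.4]
opening: 0.0385
```

```bash
python3 look.py 11 "(230,90,330,240)" "(220,110,320,210)"
```

```text
15.7 [  6.979   -2.5933 -21.1497 -22.6235 -25.7577 119.408 ] [-0.1822  1.963  -6.285 ] 0.03817219315308129
[ 0.6722 -0.0324  0.3302] [179.8802 -48.1723  20.1037] ball(tool) [ 0.6614 -0.0363  0.3405]
```

View pics/c11.png

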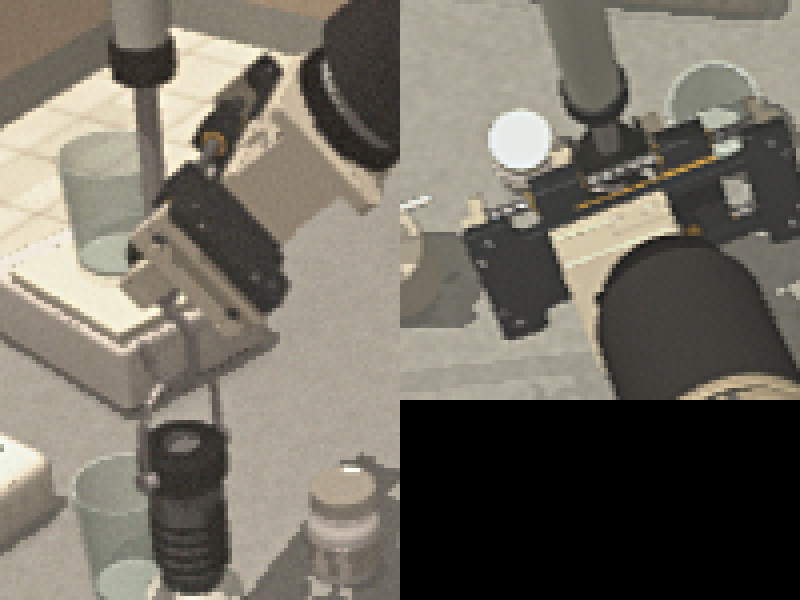

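Call:
{"op": "step_arm", "data": {"plan": "2 -0.07 0 0.06 0 0 0; 2 0 0 0 0 0 0; 2 0 0 0 0 0 0"}}

```text
clock: 15.95
tool_pos: [0.6727, -0.0324, 0.3302]
orientation: [179.8, -48.3, 20.1]
force: [-0.6, 1.0, -4.7]
opening: 0.0387
```

Position is unchanged and the hook is on its stop. Releasing gradually.

Call:
{"op": "step_arm", "data": {"plan": "3.9 0 0 0 0 0 0; 4 0 0 0 0 0 0; 4.1 0 0 0 0 0 0; 4.2 0 0 0 0 0 0; 4.4 0 0 0 0 0 0; 4.7 0 0 0 0 0 0; 5 0 0 0 0 0 0; 5.5 0 0 0 0 0 0; 6 0 0 0 0 0 0; 7 0 0 0 0 0 0; 8.7 0 0 0 0 0 0; 8.7 0 0 0 0 0 0"}}

```text
clock: 16.95
tool_pos: [0.6728, -0.0324, 0.3304]
orientation: [179.8, -48.3, 20.2]
force: [0.3, 0.2, -0.5]
opening: 0.0743
```

```bash
python3 look.py 12 "(230,90,330,240)" "(220,110,320,210)"
```

```text
17.05 [  6.9654  -2.5699 -21.139  -22.709  -25.6421 119.5324] [ 0.4492 -0.31   -0.2311] 0.08222752852079913
[ 0.6728 -0.0324  0.3304] [179.8065 -48.2788  20.1584] ball(tool) [ 0.6619 -0.0364  0.3407]
```

View pics/c12.png

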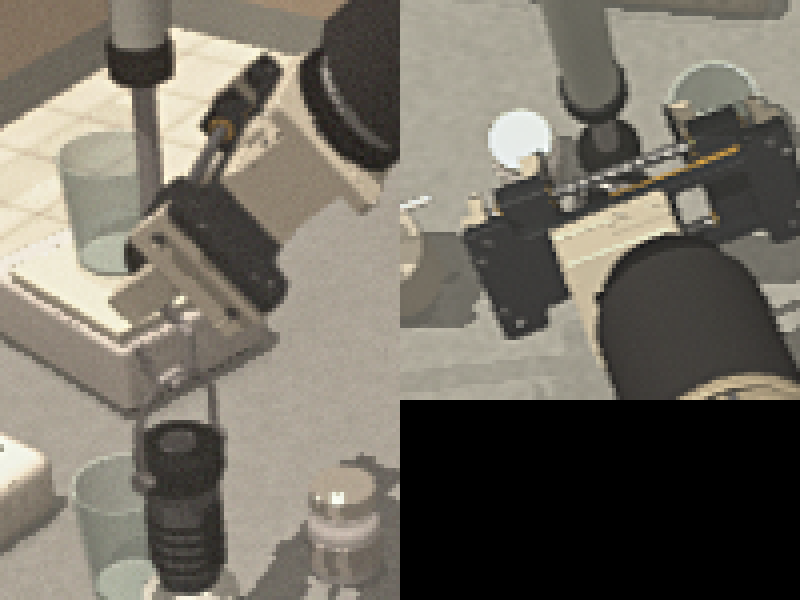

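Call:
{"op": "step_arm", "data": {"plan": "8.7 0 0 0 0 0 0; 8.7 0 0 -0.3 0 0 0; 8.7 0 0 -0.6 0 0 0; 8.7 0 0 -0.9 0 0 0; 8.7 0 0 -1.2 0 0 0; 8.7 0 0 -1.4 0 0 0; 8.7 0 0 -1.5 0 0 0; 8.7 0 0 -1.5 0 0 0; 8.7 0 0 -1.5 0 0 0; 8.7 0 0 -1.5 0 0 0; 8.7 0 0 -1.2 0 0 0; 8.7 0 0 -0.6 0 0 0"}}

```text
clock: 18.05
tool_pos: [0.586, -0.0641, 0.4146]
orientation: [179.7, -48.5, 20.2]
force: [0.0, 0.5, 0.8]
opening: 0.0869
```

Call:
{"op": "step_arm", "data": {"plan": "8.7 0 0 0 0 0 0; 8.7 0 0 0 0 0 0; 8.7 0 0 0 0 0 0; 8.7 0 0 0 0 0 0; 8.7 0 0 0 0 0 0; 8.7 0 0 0 0 0 0; 8.7 0 0 0 0 0 0; 8.7 0 0 0 0 0 0; 8.7 0 0 0 0 0 0; 8.7 0 0 0 0 0 0; 8.7 0 0 0 0 0 0; 8.7 0 0 0 0 0 0"}}

```text
clock: 19.05
tool_pos: [0.5872, -0.0634, 0.4117]
orientation: [179.8, -48.3, 20.2]
force: [0.2, -0.0, -0.1]
opening: 0.0872
```

```bash
python3 look.py 13; python3 look.py 14;python3 look.py 15; python3 look.py 16; python3 -c "
import cv2,numpy as np
a,b=[cv2.imread(f'pics/side{k}.png')[100:300,210:300].astype(int) for k in(13,16)];print('motion',np.abs(a-b).mean(),np.abs(a-b).max())"
```

```text
19.15 [  3.7982 -13.6399 -20.5407 -19.8116 -37.6383 116.9716] [ 0.1217 -0.3028  0.5319] 0.08717239026425672
[ 0.5872 -0.0634  0.4116] [179.8022 -48.278   20.1625] ball(tool) [ 0.5763 -0.0674  0.4219]
19.25 [  3.7985 -13.6432 -20.5401 -19.8125 -37.6351 116.9684] [-0.5977  0.4778 -0.3298] 0.08701437749395174
[ 0.5872 -0.0634  0.4117] [179.8039 -48.2849  20.1582] ball(tool) [ 0.5763 -0.0674  0.422 ]
19.35 [  3.7966 -13.6397 -20.5395 -19.8133 -37.6387 116.9685] [-0.391  -0.2457  0.1474] 0.0868439233068565
[ 0.5872 -0.0635  0.4116] [179.8079 -48.279   20.1546] ball(tool) [ 0.5763 -0.0674  0.4219]
19.45 [  3.7983 -13.6404 -20.5391 -19.8128 -37.6366 116.9691] [-0.1087  0.3454  0.3232] 0.08710877605335177
[ 0.5872 -0.0634  0.4116] [179.805  -48.2819  20.1582] ball(tool) [ 0.5763 -0.0674  0.4219]
motion 2.524351851851852 50
```

View pics/c16.png

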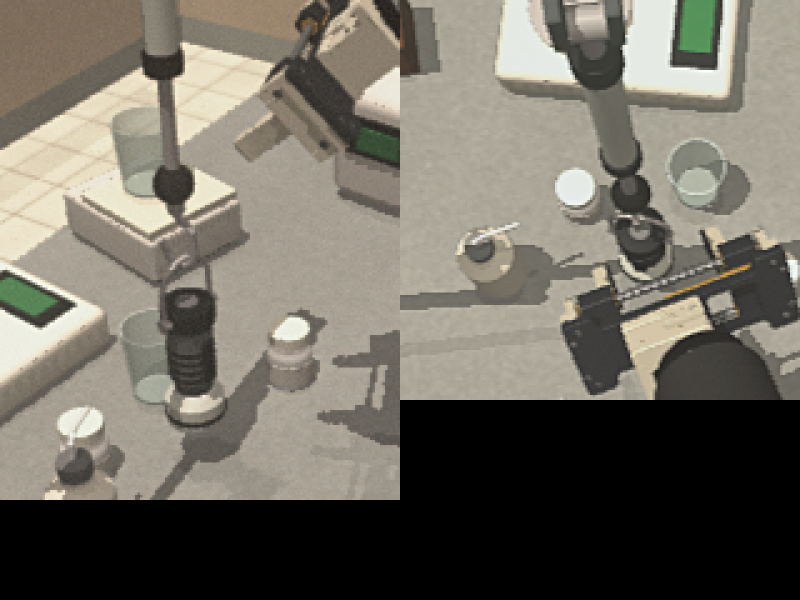

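Call:
{"op": "step_arm", "data": {"plan": "8.7 0 0 -0.5 0 0 0; 8.7 0 0 -0.5 0 0 0; 8.7 0 0 0 0 0 0; 8.7 0 0 0 0 0 0; 8.7 0 0 0 0 0 0; 8.7 0 0 0 0 0 0; 8.7 0 0 0 0 0 0; 8.7 0 0 0 0 0 0; 8.7 0 0 0 0 0 0; 8.7 0 0 0 0 0 0; 8.7 0 0 0 0 0 0; 8.7 0 0 0 0 0 0"}}

```text
clock: 20.45
tool_pos: [0.5802, -0.066, 0.4182]
orientation: [179.8, -48.3, 20.2]
force: [0.4, -0.6, -0.0]
opening: 0.0872
```

Call:
{"op": "step_arm", "data": {"plan": "8.7 0 0 0 0 0 0; 8.7 0 0 0 0 0 0; 8.7 0 0 0 0 0 0; 8.7 0 0 0 0 0 0; 8.7 0 0 0 0 0 0; 8.7 0 0 0 0 0 0; 8.7 0 0 0 0 0 0; 8.7 0 0 0 0 0 0; 8.7 0 0 0 0 0 0; 8.7 0 0 0 0 0 0; 8.7 0 0 0 0 0 0; 8.7 0 0 0 0 0 0"}}

```text
clock: 21.45
tool_pos: [0.5801, -0.066, 0.4182]
orientation: [179.8, -48.3, 20.2]
force: [0.2, 0.1, -0.1]
opening: 0.087
```

Call:
{"op": "step_arm", "data": {"plan": "8.7 0 0 0 0 0 0; 8.7 0 0 0 0 0 0; 8.7 0 0 0 0 0 0; 8.7 0 0 0 0 0 0; 8.7 0 0 0 0 0 0; 8.7 0 0 0 0 0 0; 8.7 0 0 0 0 0 0; 8.7 0 0 0 0 0 0; 8.7 0 0 0 0 0 0; 8.7 0 0 0 0 0 0; 8.7 0 0 0 0 0 0; 8.7 0 0 0 0 0 0"}}

```text
clock: 22.45
tool_pos: [0.5802, -0.066, 0.4183]
orientation: [179.8, -48.3, 20.2]
force: [-0.1, 0.3, -0.4]
opening: 0.087
```

```bash
for k in 17 18 19 20; do python3 look.py $k |head -1|cut -c1-10; done; python3 - <<'E'
import cv2,numpy as np
g=[cv2.imread(f'pics/side{k}.png')[190:260,255:300].astype(np.float32).mean(2) for k in range(13,21)]
for x in g[1:]: print(cv2.phaseCorrelate(g[0],x)[0])
a=[cv2.imread(f'pics/side{k}.png').astype(int) for k in(17,20)]
d=np.abs(a[0]-a[1]); print(d[190:260,255:300].mean(), d[280:380,0:120].mean())
im=cv2.resize(cv2.imread('pics/side20.png')[140:260,235:315],None,fx=5,fy=5,interpolation=3);cv2.imwrite('pics/f.png',im)
E
```

```text
22.55 [  3
22.65 [  3
22.75 [  3
22.85 [  3
(0.48590074841849074, 0.009384735152643486)
(0.4842252102665974, 0.04949700687248537)
(0.44947729225172495, 0.04045662557846441)
(0.4283389567316256, -0.0428685278424652)
(0.5104257838515274, -0.036500257286093074)
(0.4641682658067978, -0.04231898612180629)
(0.5074973154176305, -0.06268127790323064)
2.894708994708995 2.8668055555555556
```

View pics/f.png

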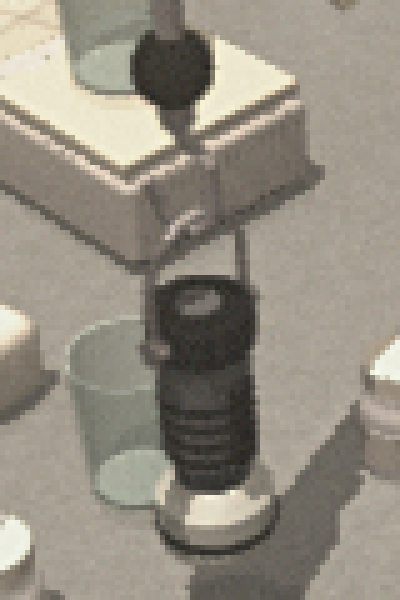

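```bash
python3 -c "
from plant import workorder
print(workorder.close_job())"
```

```text
the job is handed in; nothing more can be done
None
```

The driver hangs from the retracted hook, and I have handed the job in at about 23 s of the 48 s allowed. No verdict was reported.

**What I did:** I took the ball with the gripper tilted about 42° below horizontal. I swung the rod back toward the robot and drew it down about 85 mm, then passed the hook under the bail. I raised it slowly by the ball; the upward pull fell from about 14 N to 7 N as the driver lifted off. At the stop I released the ball gradually and backed away.

**Last checks:**
- **Hook:** the ball is back at its starting pixel in the side view, so the hook is fully up.
- **Driver:** it looks upright, with the bail on the hook. Image correlation over the last frames showed no motion beyond noise, about 0.1 px.
- **Robot:** it is clear of everything, and the wrist force is about zero.
- **Bystanders:** those visible near the driver look unmoved in the last pictures. I did not measure them again.

**One oddity:** at the stop the arm pressed up with about 5 to 6 N. I eased the command by about 1 mm, which left roughly 5 N, and released from there. The ball did not visibly move.

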